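Shim the side play out of a hydraulic cylinder's clevis mount

TASK

The hydraulic cylinder's eye has side play on its pin between the two lugs of the clevis. Slip shims from the wooden rack over the pin one at a time, on either side of the eye and pushed right down onto the base, until the eye feels snug and there is no room for another shim. Leave the spare shims standing in the rack and do not knock the other things on the bench about.

Things in the scene. Friction and masses are not known exactly. Their poses are not given: they have to be found in the camera images.
- bracket: fixed clevis bracket, dark cast steel. Origin on the bench under the pin; x along the cylinder towards its rod end, y along the pin from the fixed to the movable lug, z up. Base plate 12 mm thick (shims stand on its top), x -52 to 52, y -68 to 98 mm. Pin: steel, 20 mm diameter, axis at x = 0, z = 55 mm, through both lugs and the eye. Both lugs: 16 mm plates, 56 mm wide in x, round tops at z = 83 mm
- fixed_face (a point): point on the inner face of the fixed lug, on the pin axis (x = 0, y = -25, z = 55 mm in the bracket's frame); axes as the bracket's. A shim is home when its feet stand on the base with the slot over the pin: its centre is then at x = 0 (slot clearance +-2.5 mm) and z = 64 mm of the bracket's frame, the top of its tab at z = 116 mm
- lug_face (a point): point on the inner face of the movable lug (bolted through slots), on the pin axis; axes as the bracket's. It stays put, but where it is bolted differs each time: the distance between the two inner faces, less the eye's 30 mm, is 13.5 to 14.8 or 19.5 to 20.8 mm, so two or three shims fill it and leave 1.5 to 2.8 mm of play
- eye (a point): centre of the cylinder's base eye, on the pin axis: 48 mm diameter, 30 mm wide along the pin; shims go between it and either lug. Eye and cylinder slide as one along the pin (bracket y), without turning, against about 2 N of friction plus 12 N per m/s, and stay where left; they stop at a lug or at the shims between. Starts 0 to 3 mm from the fixed lug
- barrel (a point): point on the axis of the cylinder's grey barrel, 134 mm from the pin along the bracket's x, 55 mm above the bench; slides with the eye. Barrel: 44 mm diameter, from 60 to 182 mm from the pin. On top of it, 100 and 168 mm from the pin, two round ports, 21 mm diameter, up to 93 mm above the bench, hex caps up to 98. Barrel or port can be gripped from above to move the cylinder to and fro and feel the play
- rack: fixed wooden rack for the shims, 88 x 172 mm, 44 high; origin on the bench under its centre. Four pockets in a row along its y, at y = -57, -19, 19, 57 mm (shim1 to shim4 at the start), each 60 mm long in x, 8.5 mm wide in y, open at the top, floor 8 mm above the bench
- shim1_mid (a point): centre of a loose slotted shim, one of four alike: a bare steel horseshoe plate 6 mm thick (its y), 56 wide (its x), 104 high (its z), 0.1 to 0.21 kg; front and back alike. From its feet up: two legs 15.5 mm wide, feet bevelled, with a 25 mm slot between them 57 mm high; a bridge from 57 to 72 mm; a tab 26 mm wide from 72 to 104 mm. This point is 52 mm above the feet
- shim2_mid (a point): centre of another shim, same as shim1. A shim is taken from above by its tab, fingers on the tab's two narrow edges, closing along the shim's x. Two shims home on the same side of the eye stand face to face with their tabs side by side, level: hold the second by the top of the tab only, let go with the legs well in, then press it down from above
- shim3_mid (a point): centre of another shim, same as shim1. A pushed-in shim stands upright by itself, or leans a little if the gap is wide; pressing the eye against it squares it up
- shim4_mid (a point): centre of another shim, same as shim1
- coil: bystander, loose: black solenoid coil with plug, 70 x 34 x 46 mm; origin at the middle of its underside
- hexnut: bystander, loose: large zinc hex nut lying flat, 58 mm over corners, 22 high; origin at the middle of its underside
- bush: bystander, loose: brass ring, 60 mm diameter, 28 high; origin at the middle of its underside
- cap: bystander, loose: dull red rubber plug, 52 mm diameter, 34 high; origin at the middle of its underside
- elbow: bystander, loose: bent zinc pipe end, about 160 x 90 mm, 39 high; origin at the middle of its underside
- wrench: bystander, loose: steel spanner lying flat, 210 mm long; origin at the middle of its underside
Not all that is in view belongs to the job. What is shaped like the part that bears shim2_mid but pink is not meant. Leave any pink look-alike of the part that bears shim1_mid alone.

How it is judged:
By the outcome, as a careful person would: the job done as asked, in the order asked, and still so for the second after the job is handed in, with the robot touching nothing.
It also fails if it takes over 72 s, if anything falls off the work surface, if the arm or the gripper's body presses on something with over 40 N, if the wrist force passes 120 N, or if a joint passes its speed limit or range.

ROBOT

A 6-joint arm with a two-finger parallel gripper is mounted at the origin on the work surface. World frame = base frame: x ahead of the robot, y to its left, z up, the work surface at z = 0. Lengths are in m, angles in degrees, forces in N, time in s.
With the tool pointing down it reaches from about 0.325 to 0.85 m from the base axis. Payload 15.5 kg.
Tool frame: the origin (TCP) lies at the very end of the fingers, on their centre line; the grasp point (between the pads) lies arm.grip_depth behind it (arm.grip_depth is the distance from the TCP to the grasp point, in m); z points along the fingers, y is the direction in which the jaws open and shut (so a half turn about z gives the same grasp; the last joint's range is limited). The gripper opens to 91 mm and grips with 3 to 60 N. Pads are 32 mm wide; open, the fingers measure 118 mm over their backs; the gripper's body (76 mm by 178 mm) begins 60 mm behind the grasp point.
Start: joints at [-76.69, 28.281, 77.091, -0, 74.628, -5.472], TCP at [0.201, -0.592, 0.214] pointing down, gripper open.
Joint ranges: [-166.48, 166.48], [-47.26, 123.95], [12.59, 153.08], [-70.14, 250.14], [6.76, 159.57], [-176.63, 176.63]. Speed limits (degrees/s): [108.29, 108.29, 147.25, 172.46, 172.46, 172.46].

INTERFACE

Orientations are given as a 3x3 rotation matrix whose columns are the frame's x, y, z axes.
In Python, from rig import arm gives the robot as it stands. Calls block until the motion is done:
- arm.move_to(position, orientation): joint-space move of the TCP to a pose.
- arm.move_l(position, orientation=None, feed=0.15): straight line of the TCP; orientation=None keeps the orientation; feed is the mean speed in m/s.
- arm.move_joints(angles): joint-space move.
- arm.grip(opening): finger opening in m; the grip force is fixed at half the most; returns when the fingers have stopped.
- arm.sleep(seconds).
- arm.solve_ik(position, orientation): joint angles nearest the present ones, or None.
- arm.snapshot(name): name is "scene" or "side" or "wrist"; returns the picture (480x640x3 uint8, red, green, blue); there is no depth.
- arm.get_calibration(name): a dict with "intrinsics" (3x3 intrinsics, pixels), "cam_to_world" (4x4, takes a point from camera to world coordinates). Camera axes: x right, y down, z forward; pixel columns grow to the right and rows downward; lengths in m; the calibration is good to about 2 mm. The wrist camera is an equidistant fisheye: a pixel r from the principal point sees the ray r / f radians off the axis. A picture is of the moment at which its call begins: read the wrist's pose just before it. get_calibration takes no time and is no camera call; for the wrist camera it gives the pose at the moment of the call.
A pose or a line that the arm cannot do raises arm.Unreachable and nothing moves.
- arm.sign_off(): hands the job in, once; it reports no verdict.
Readings, each from a call of its own:
- arm.current_t(): time.
- arm.current_joint_positions(): joint angles.
- arm.current_dq(): joint speeds.
- arm.current_tau(): joint torques, N m.
- arm.current_ee_pos(): TCP position.
- arm.current_tool_rot(): TCP orientation.
- arm.current_force(): force on the tool from outside, world axes, zero at the start.
- arm.current_torque(): the same for the moment, N m.
- arm.current_width(): finger opening in m.
Only numpy, scipy, OpenCV 4.12 (cv2) and the standard library are available. Lean on these libraries where they do the work, as an engineer would, in place of code of your own. Each camera call takes 0.05 s, during which the arm holds its last target.

## Working session

There is one attempt and no reset: what is moved stays moved. The work goes in short steps, each a Python script; the robot and the scene stay as the last script left them, time stands still between calls to the robot, and variables do not carry over. Pictures are saved under pics/ and viewed, and the job is handed in when it is done.

```bash
ls -la; mkdir -p pics
python3 - <<'E'
from rig import arm
import cv2
for n in ("scene","side","wrist"):
    im=arm.snapshot(n); cv2.imwrite(f"pics/{n}0.png",im[:,:,::-1])
    c=arm.get_calibration(n); print(n,c["intrinsics"].tolist()); print(c["cam_to_world"].round(4).tolist())
print(arm.grip_depth, arm.current_t(), arm.current_tool_rot().round(3).tolist() if hasattr(arm.current_tool_rot(),'round') else arm.current_tool_rot(), arm.current_width(), arm.current_force())
E
```

```text
total 12
drwxr-xr-x  3 agent agent 4096 Dec  6 18:44 .
drwxr-xr-x 23 root  root  4096 Dec  6 18:44 ..
drwxr-xr-x  2 agent agent 4096 Dec  6 18:44 pics
scene [[513.7060455740508, 0.0, 314.5053622949013], [0.0, 513.7060455740508, 239.5793678460109], [0.0, 0.0, 1.0]]
[[-0.8631, 0.3923, -0.318, 0.8995], [0.5047, 0.6493, -0.5689, 0.609], [-0.0167, -0.6515, -0.7585, 0.9093], [0.0, 0.0, 0.0, 1.0]]
side [[617.7559616239251, 0.0, 320.6816086938069], [0.0, 617.7559616239251, 230.55573035302697], [0.0, 0.0, 1.0]]
[[-0.8919, -0.3415, 0.2963, 0.1057], [-0.4519, 0.695, -0.5593, 0.8198], [-0.0149, -0.6327, -0.7742, 1.2153], [0.0, 0.0, 0.0, 1.0]]
wrist [[371.64829954431775, 0.0, 318.62598345530915], [0.0, 371.64829954431775, 244.01981080778882], [0.0, 0.0, 1.0]]
[[0.3215, -0.9092, -0.2646, 0.2762], [-0.9469, -0.3091, -0.0885, -0.5661], [-0.0013, 0.279, -0.9603, 0.3844], [0.0, 0.0, 0.0, 1.0]]
0.0188 0.15 [[0.947, 0.322, -0.0], [0.322, -0.947, 0.001], [0.0, -0.001, -1.0]] 0.09124982464788431 [0.41709332 0.7180565  0.36869571]
```

View pics/scene0.png

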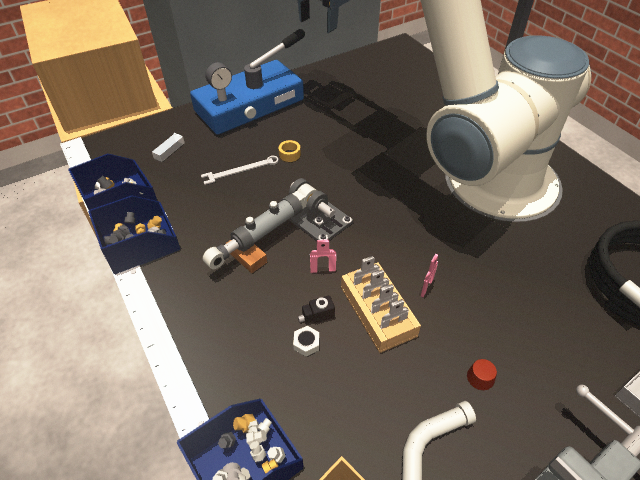

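View pics/side0.png

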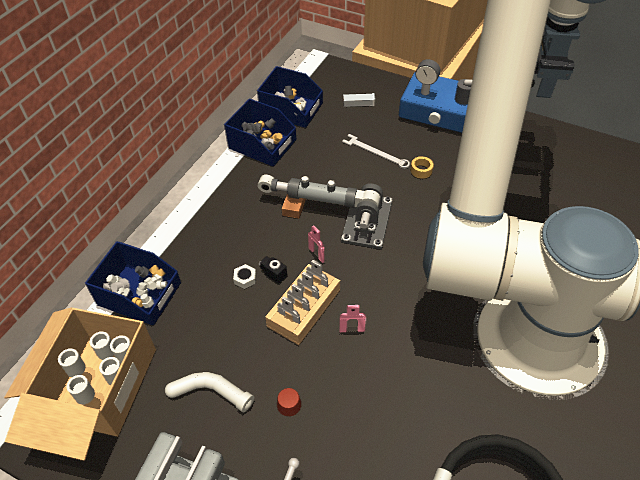

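View pics/wrist0.png

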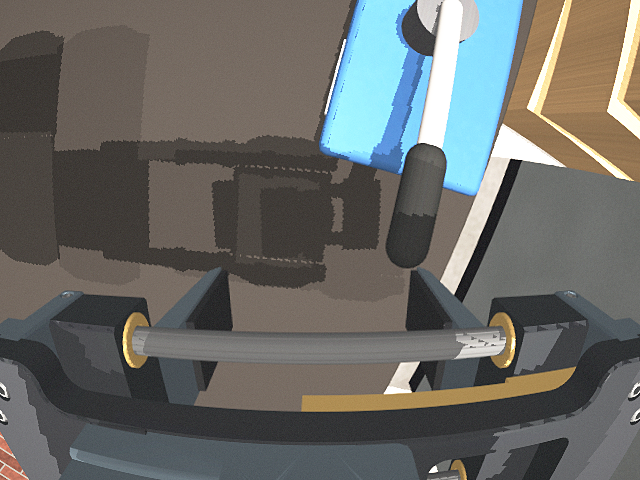

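Scene and side views: rack at about scene (380,305) / side (303,303), clevis at scene (312,210) / side (368,215), two pink look-alikes to leave alone. Next I enlarge both areas.

Run:
```python
import cv2
s=cv2.imread("pics/scene0.png"); d=cv2.imread("pics/side0.png")
def crop(im,x,y,w,h,n,k):
    cv2.imwrite(f"pics/{n}.png",cv2.resize(im[y:y+h,x:x+w],None,fx=k,fy=k,interpolation=cv2.INTER_CUBIC))
crop(s,195,170,165,110,"s_br",4.8)
crop(s,330,245,100,110,"s_rk",5)
crop(d,250,165,150,90,"d_br",5)
crop(d,255,255,110,95,"d_rk",6)
```

```text
(no output)
```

View pics/s_br.png

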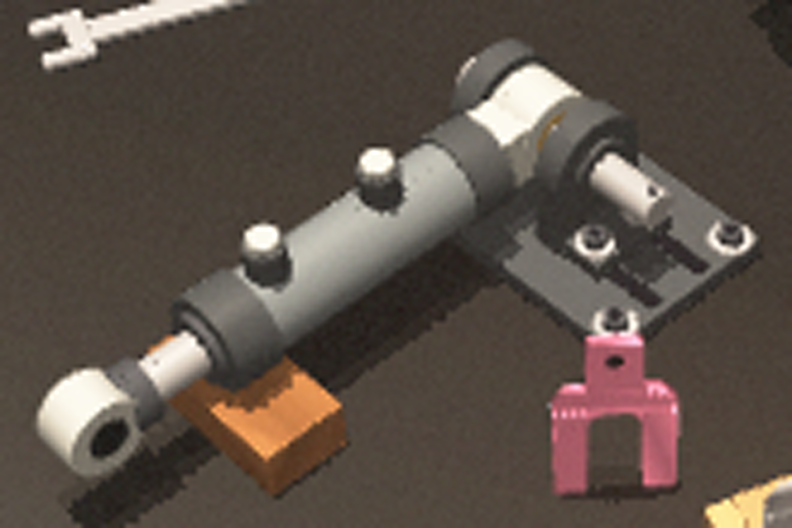

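View pics/s_rk.png

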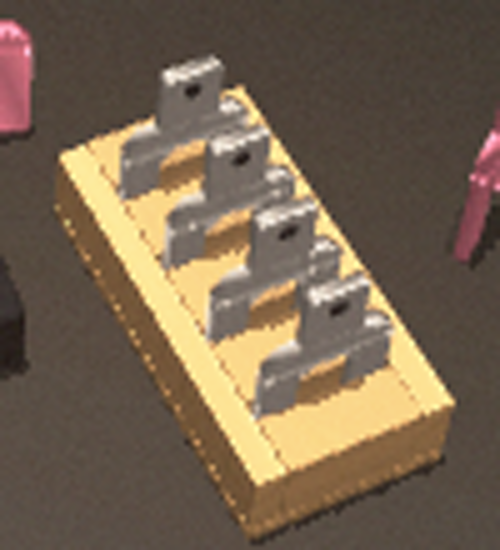

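View pics/d_br.png

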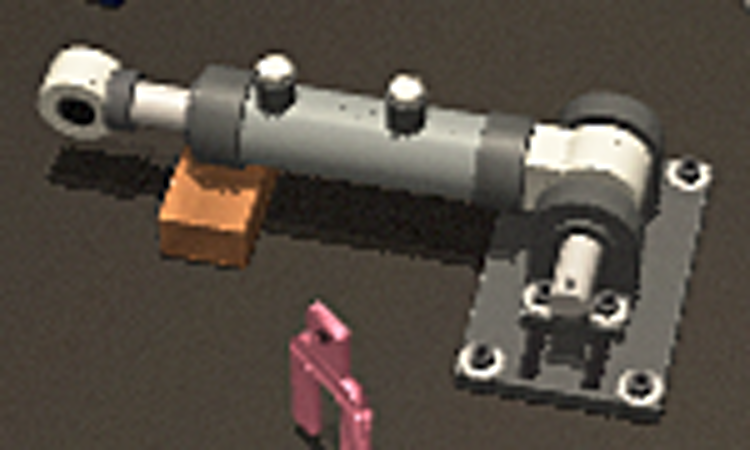

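View pics/d_rk.png

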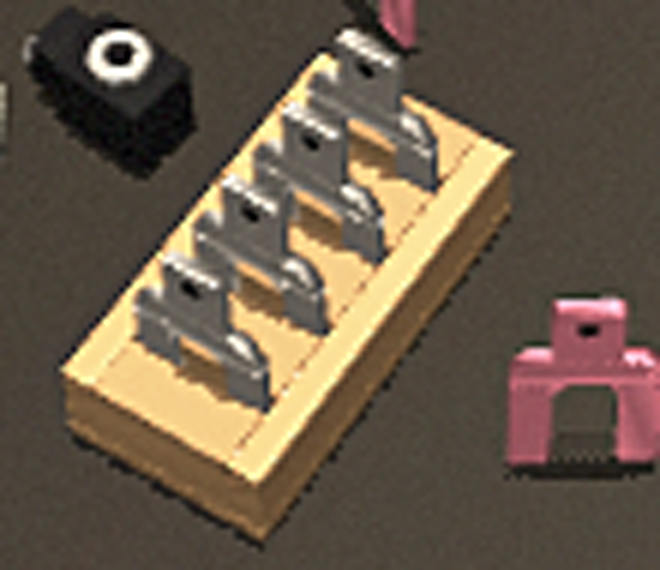

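```bash
cat > h.py <<'E'
import numpy as np, cv2, json
from scipy.optimize import least_squares
def ray_pt(cal,uv,z):
    K=cal["intrinsics"];T=cal["cam_to_world"]
    d=np.array([(uv[0]-K[0,2])/K[0,0],(uv[1]-K[1,2])/K[1,1],1.0]); d=T[:3,:3]@d
    return T[:3,3]+d*(z-T[2,3])/d[2]
def proj(cal,P,fish=False):
    K=cal["intrinsics"];T=cal["cam_to_world"]
    p=(np.atleast_2d(P)-T[:3,3])@T[:3,:3]
    if fish:
        r=np.hypot(p[:,0],p[:,1]);th=np.arctan2(r,p[:,2]);s=np.where(r>1e-9,th/np.maximum(r,1e-9),0)
        return np.c_[K[0,0]*p[:,0]*s+K[0,2],K[1,1]*p[:,1]*s+K[1,2]]
    return np.c_[K[0,0]*p[:,0]/p[:,2]+K[0,2],K[1,1]*p[:,1]/p[:,2]+K[1,2]]
def ray_pt_f(cal,uv,z):
    K=cal["intrinsics"];T=cal["cam_to_world"]
    a=np.array([uv[0]-K[0,2],uv[1]-K[1,2]]);r=np.hypot(*a);th=r/K[0,0]
    d=np.r_[np.sin(th)*a/max(r,1e-9),np.cos(th)]; d=T[:3,:3]@d
    return T[:3,3]+d*(z-T[2,3])/d[2]
def b2w(pose,P):
    x,y,a=pose;c,s=np.cos(a),np.sin(a);P=np.atleast_2d(P)
    return np.c_[x+c*P[:,0]-s*P[:,1],y+s*P[:,0]+c*P[:,1],P[:,2]]
def fit(obs,x0,dz=False):
    # obs: list of (cal,fish,P3,uv)
    f=lambda q:np.concatenate([(proj(c,b2w(q,P),fi)[0]-uv)/c["intrinsics"][0,0]*1000 for c,fi,P,uv in obs])
    r=least_squares(f,x0,loss="soft_l1");return r.x,f(r.x)
E
python3 - <<'E'
from rig import arm
from h import *
S=arm.get_calibration("scene");D=arm.get_calibration("side")
up=lambda uv,k,o:np.array([(uv[0]+.5)/k-.5+o[0],(uv[1]+.5)/k-.5+o[1]])
print("bracket side"); 
for uv in [(458,375),(662,402),(712,163)]: print(ray_pt(D,up(uv,5,(250,165)),.012).round(4))
print("scene right corner",ray_pt(S,up((762,238),4.8,(195,170)),.012).round(4))
print("rack side L B R T")
for uv in [(63,375),(262,482),(515,153),(325,55)]: print(ray_pt(D,up(uv,6,(255,255)),.044).round(4))
print("rack scene L B R T")
for uv in [(60,157),(263,487),(453,405),(240,88)]: print(ray_pt(S,up(uv,5,(330,245)),.044).round(4))
print("caps side (98mm), far, near")
for uv in [(275,65),(405,85)]: print(ray_pt(D,up(uv,5,(250,165)),.098).round(4))
print("caps scene far near")
for uv in [(265,237),(378,160)]: print(ray_pt(S,up(uv,4.8,(195,170)),.098).round(4))
print("tab holes / tops side, scene")
for uv in [(180,262),(240,185),(300,110),(370,40)]: print(ray_pt(D,up(uv,6,(255,255)),.112).round(4))
for uv in [(192,68),(237,137),(285,212),(335,288)]: print(ray_pt(S,up(uv,5,(330,245)),.112).round(4))
E
```

```text
bracket side
[ 0.5073 -0.0459  0.012 ]
[ 0.4098 -0.075   0.012 ]
[ 0.4492 -0.2329  0.012 ]
scene right corner [ 0.4118 -0.0715  0.012 ]
rack side L B R T
[0.5526 0.2471 0.044 ]
[0.4662 0.2539 0.044 ]
[0.4469 0.0848 0.044 ]
[0.5336 0.0759 0.044 ]
rack scene L B R T
[0.5389 0.0759 0.044 ]
[0.556  0.2466 0.044 ]
[0.4724 0.255  0.044 ]
[0.4536 0.0845 0.044 ]
caps side (98mm), far, near
[ 0.6473 -0.1227  0.098 ]
[ 0.5824 -0.139   0.098 ]
caps scene far near
[ 0.6495 -0.1227  0.098 ]
[ 0.5835 -0.1396  0.098 ]
tab holes / tops side, scene
[0.5129 0.2219 0.112 ]
[0.5094 0.1837 0.112 ]
[0.5055 0.1451 0.112 ]
[0.497  0.1056 0.112 ]
[0.4991 0.1077 0.112 ]
[0.5034 0.1449 0.112 ]
[0.5082 0.1835 0.112 ]
[0.5124 0.2209 0.112 ]
```

```bash
cat >> h.py <<'E'
def Rd(a): # tool down, tool x at heading a (rad): y = x-90deg
    c,s=np.cos(a),np.sin(a)
    return np.array([[c,s,0],[s,-c,0],[0,0,-1.0]])
E
python3 - <<'E'
from rig import arm
from h import *
a=np.radians(14.2)
t=arm.current_t()
bo=np.array([.485,-.155]); by=np.array([-np.sin(a),np.cos(a)])
p=bo+by*0.0
arm.move_to([p[0],p[1],.20],Rd(a+np.pi/2))
print(arm.current_t()-t, arm.current_joint_positions())
c=arm.get_calibration("wrist");im=arm.snapshot("wrist");cv2.imwrite("pics/w1.png",im[:,:,::-1])
np.savez("pics/w1.npz",**c)
print(arm.current_ee_pos(),arm.current_force(),arm.current_t())
E
```

```text
1.8833000000000002 [-2.45231436e+01  1.99309663e+01  9.42408579e+01 -9.34607565e-03
  6.58155763e+01 -3.86285840e+01]
[ 0.48498987 -0.15582941  0.20001698] [ 0.35234826  0.72323476 -0.05101892] 2.0833
```

View pics/w1.png

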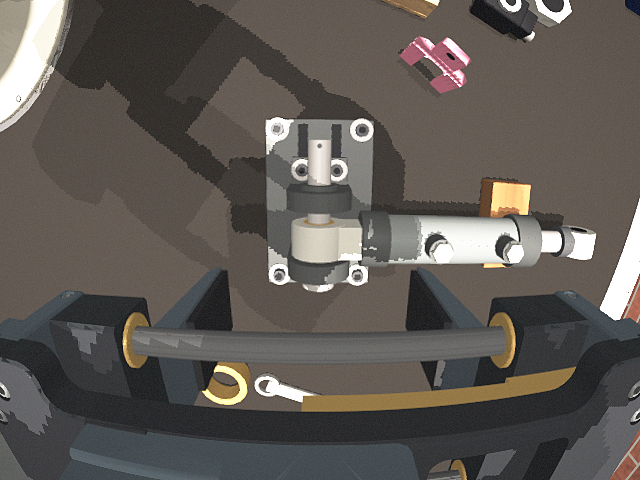

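The wrist view looks straight down on the clevis: base plate columns 265–374 and rows 119–284, eye at (320,238), movable lug at rows 185–213. I enlarge it to read edges.

Run:
```python
import cv2
s=cv2.imread("pics/w1.png")
cv2.imwrite("pics/w1c.png",cv2.resize(s[172:292,255:385],None,fx=5,fy=5,interpolation=cv2.INTER_CUBIC))
cv2.imwrite("pics/w1d.png",cv2.resize(s[110:230,255:385],None,fx=5,fy=5,interpolation=cv2.INTER_CUBIC))
```

```text
(no output)
```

View pics/w1c.png

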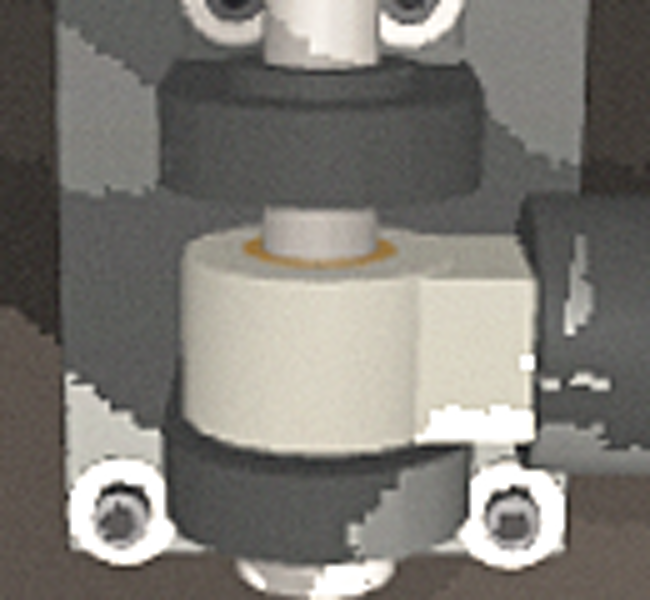

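View pics/w1d.png

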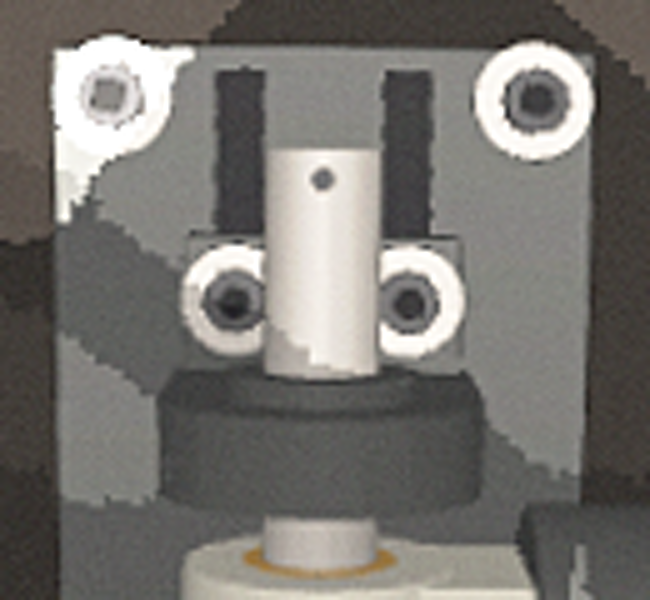

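Run:
```python
from h import *
w=dict(np.load("pics/w1.npz"))
up=lambda uv,k,o:np.array([(uv[0]+.5)/k-.5+o[0],(uv[1]+.5)/k-.5+o[1]])
C=(255,172);D=(255,110)
obs=[(w,True,np.array(P),up(uv,5,o)) for P,uv,o in [
 ([-.052,.098,.012],(55,47),D),([.052,.098,.012],(592,55),D),([-.052,-.068,.012],(70,550),C),([.052,-.068,.012],(565,552),C)]]
q,r=fit(obs,[.485,-.155,.25]);print(q[:2].round(4),np.degrees(q[2]).round(2),r.round(1))
def inb(uv,o,z):
    p=ray_pt_f(w,up(uv,5,o),z)[:2]-q[:2];c,s=np.cos(q[2]),np.sin(q[2])
    return (np.array([c*p[0]+s*p[1],-s*p[0]+c*p[1]])*1000).round(1)
for n,uv,o,z in [("movlug inner",(320,206),C,.083),("movlug outer",(320,103),C,.083),("eye +y",(300,279),C,.079),("eye -y",(300,451),C,.079),("fix inner?",(320,455),C,.083),("fixlug outer",(320,561),C,.083),
 ("pin top L at lug",(263,150),D,.055),("pin R",(380,150),D,.055),("lug inner L",(160,185),C,.055),("lug inner R",(483,185),C,.055),("fixlug L",(170,520),C,.055),("fixlug R",(468,520),C,.055)]:
    print(n,inb(uv,o,z))
```

```text
[ 0.485  -0.1548] 13.59 [-1.3 -0.5  2.5 -2.2 -0.5  1.2  0.4  2.2]
movlug inner [-0.2 20.2]
movlug outer [-0.4 36.6]
eye +y [-3.3  7.3]
eye -y [ -3.2 -22. ]
fix inner? [  0.1 -21.3]
fixlug outer [  0.3 -40.1]
pin top L at lug [-10.3  77.5]
pin R [ 9.4 77.7]
lug inner L [-27.9  18.1]
lug inner R [28.  18.6]
fixlug L [-27.  -43.8]
fixlug R [ 27.3 -43.4]
```

Bracket fits well (origin ≈ (0.485,−0.155), yaw ≈ 14°). Lug face is at y ≈ 19.5 mm, so there is ~14.3 mm of play and two shims fit. The eye is ~2.5 mm off the fixed lug. Now to the nearest shim.

Run:
```python
from rig import arm
from h import *
t=arm.current_t()
ar=np.radians(-6.4)
arm.move_to([.500,.107,.20],Rd(ar+np.pi/2))
arm.grip(.050)
print(arm.current_t()-t, arm.current_width())
c=arm.get_calibration("wrist");im=arm.snapshot("wrist");cv2.imwrite("pics/w2.png",im[:,:,::-1])
np.savez("pics/w2.npz",**c)
print(arm.current_ee_pos(),arm.current_t())
cv2.imwrite("pics/w2c.png",cv2.resize(im[:,:,::-1][60:280,220:420],None,fx=3.6,fy=2.7,interpolation=cv2.INTER_CUBIC))
```

```text
1.8000000000000003 0.049831533875414044
[0.49998271 0.10703628 0.19999488] 3.9333
```

View pics/w2.png

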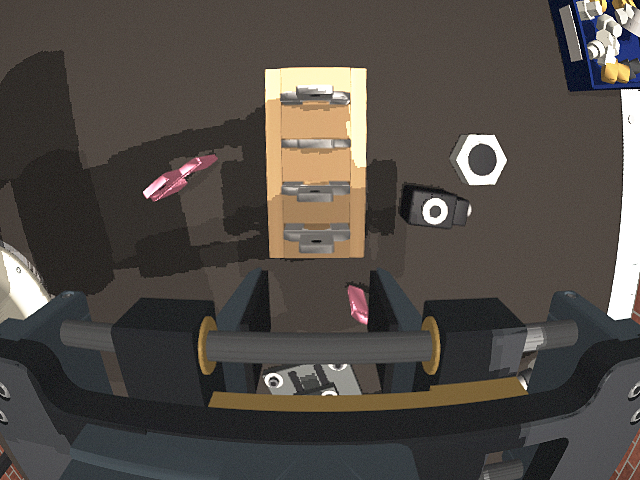

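View pics/w2c.png

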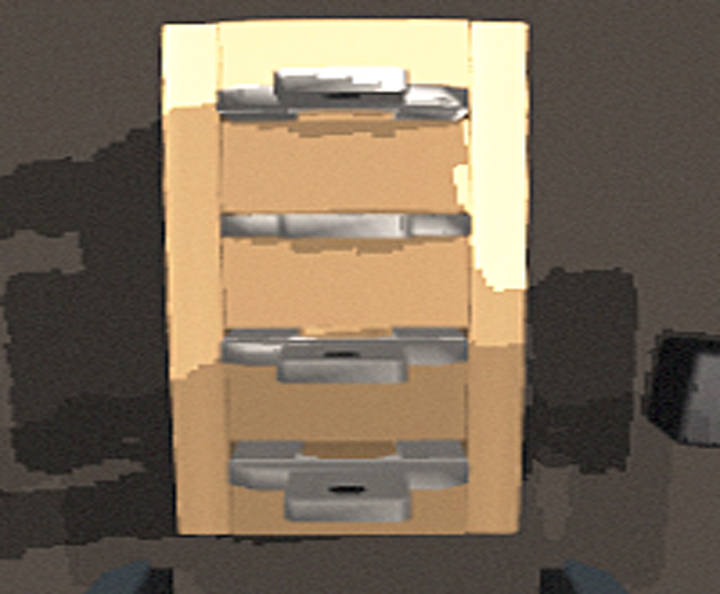

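Run:
```python
from h import *
w=dict(np.load("pics/w2.npz"))
up=lambda uv:np.array([(uv[0]+.5)/3.6-.5+220,(uv[1]+.5)/2.7-.5+60])
g=lambda uv,z:ray_pt_f(w,up(uv),z)
for n,z,pts in [("tab near",.112,[(287,503),(409,501),(286,522),(408,520)]),("tab2",.112,[(278,362),(408,362),(278,382),(407,382)]),("tab4",.112,[(276,70),(407,70)]),("rack",.044,[(162,24),(528,22),(177,533),(519,533)])]:
    P=np.array([g(p,z)[:2] for p in pts]);print(n,(P*1000).round(1).tolist(),"mean",(P.mean(0)*1000).round(1))
```

```text
tab near [[486.5, 111.1], [511.0, 108.9], [485.6, 105.8], [510.3, 103.6]] mean [498.3 107.4]
tab2 [[489.5, 149.3], [514.7, 146.4], [488.8, 144.0], [513.9, 141.2]] mean [501.7 145.2]
tab4 [[498.0, 224.8], [522.7, 221.9]] mean [510.3 223.3]
rack [[469.5, 254.4], [557.2, 244.9], [450.8, 84.0], [538.7, 74.1]] mean [504.  164.4]
```

Run:
```python
from rig import arm
from h import *
t=arm.current_t()
Rr=Rd(np.radians(-6.2)+np.pi/2)
arm.move_to([.4982,.1075,.135],Rr)
arm.move_l([.4982,.1075,.092],Rr,feed=.08)
print(arm.current_force().round(1))
arm.grip(.015); print("w",arm.current_width(),arm.current_t()-t)
arm.move_l([.4982,.1075,.225],Rr,feed=.15)
print("w",arm.current_width(),arm.current_force().round(1),arm.current_t()-t)
a=np.radians(14.0);q=[.485,-.1548,a];Rb=Rd(a+np.pi/2)
p=b2w(q,[0,.0135,.225])[0];arm.move_to(p,Rb)
p[2]=.178;arm.move_l(p,Rb,feed=.12)
print(arm.current_ee_pos().round(4),arm.current_t()-t)
c=arm.get_calibration("wrist");im=arm.snapshot("wrist");cv2.imwrite("pics/w3.png",im[:,:,::-1])
np.savez("pics/w3.npz",**c)
cv2.imwrite("pics/w3c.png",cv2.resize(im[:,:,::-1][110:290,230:410],None,fx=4,fy=3.3,interpolation=cv2.INTER_CUBIC))
print(arm.current_t())
```

```text
[ 1.1 -0.1  0.4]
w 0.025385993038381426 1.5583999999999998
w 0.02524340307785032 [-0.9  0.2 -1.8] 2.5917000000000003
[ 0.4821 -0.1412  0.1783] 4.116700000000001
8.1
```

View pics/w3.png

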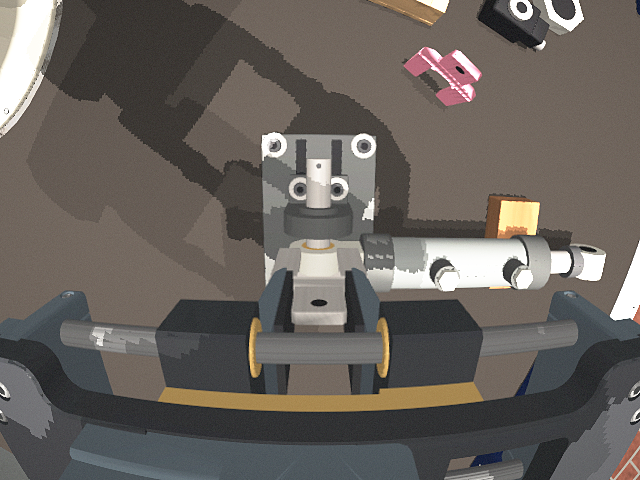

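View pics/w3c.png

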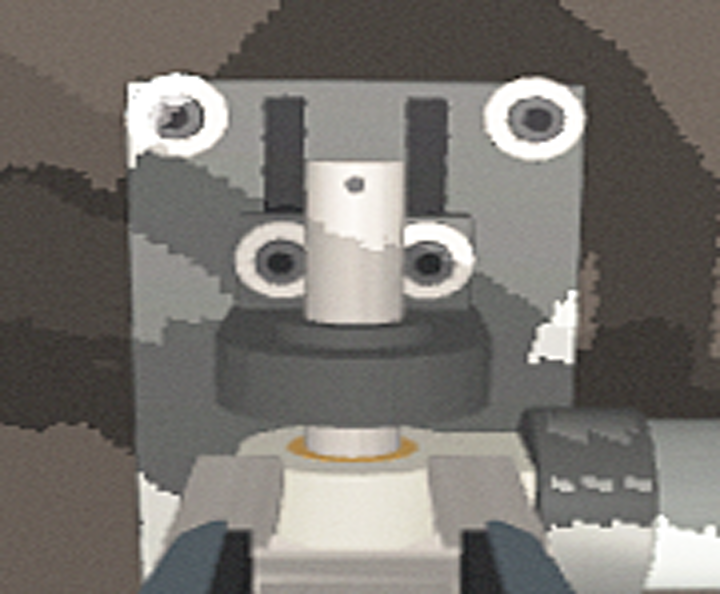

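```bash
cat >> h.py <<'E'
def meas(w,q,pts,k,o):
    for n,uv,z in pts:
        u=np.array([(uv[0]+.5)/k[0]-.5+o[0],(uv[1]+.5)/k[1]-.5+o[1]])
        p=ray_pt_f(w,u,z)[:2]-q[:2];c,s=np.cos(q[2]),np.sin(q[2])
        print(n,(np.array([c*p[0]+s*p[1],-s*p[0]+c*p[1]])*1000).round(1))
E
python3 - <<'E'
from h import *
w=dict(np.load("pics/w3.npz"))
meas(w,[.485,-.1548,np.radians(14.)],[("footL o",(190,456),.095),("footL i",(283,456),.095),("footR i",(430,456),.095),("footR o",(518,456),.095),
("lug inner",(353,427),.083),("lug outer",(353,355),.083),("lugL",(217,405),.055),("lugR",(490,400),.055),("baseTL",(127,82),.012),("baseTR",(583,85),.012),("eye+",(353,470),.079),("eye+side",(270,468),.0775),("tabtop",(353,549),.198),("tabtop b",(353,555),.198)],(4,3.3),(230,110))
E
```

```text
footL o [-29.2  16.4]
footL i [-12.4  16.5]
footR i [13.8 16.5]
footR o [29.7 16.5]
lug inner [ 0.  19.7]
lug outer [ 0.1 36.2]
lugL [-27.9  17.6]
lugR [28.  18.9]
baseTL [-51.   97.9]
baseTR [51.7 97.1]
eye+ [0.  8.3]
eye+side [-15.9   8.3]
tabtop [ 0.3 34.7]
tabtop b [ 0.3 33.8]
```

Feet front edge reads y = 16.5 mm as expected, between eye (≈8) and lug (≈19.6), x-centred. Lowering shim 1.

Run:
```python
from rig import arm
from h import *
t=arm.current_t()
p=arm.current_ee_pos();p=b2w([.485,-.1548,np.radians(14.)],[0,.0135,.178])[0]
f0=arm.current_force()
ok=True
for z in (.155,.130,.100,.0975,.0962,.0952):
    p[2]=z;arm.move_l(p,feed=.08)
    f=arm.current_force()-f0;print(z,arm.current_ee_pos()[2].round(4),f.round(1))
    if np.linalg.norm(f)>8: ok=False;break
print(ok,arm.current_t()-t)
im=arm.snapshot("wrist");cv2.imwrite("pics/w4.png",im[:,:,::-1])
```

```text
0.155 0.1552 [-0.2  0.7  0.5]
0.13 0.1302 [-0.6  0.6 -0.3]
0.1 0.1002 [0.2 0.4 1.2]
0.0975 0.0977 [-0.6  0.4  0.7]
0.0962 0.0963 [ 0.3 -0.5  0.6]
0.0952 0.096 [-4.5 -0.1 17.7]
False 2.1667000000000005
```

View pics/w4.png

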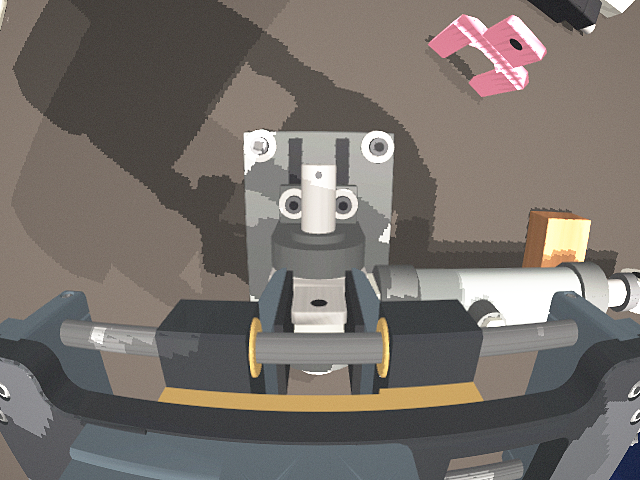

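Contact with the base at exactly TCP z = 0.096 m, so shim 1 is home. I release it and grip the near port to feel the play.

```bash
cat >> h.py <<'E'
def slide(arm,sgn,a,maxd=.02,step=.001,thr=7.,fast=0.):
    by=np.array([-np.sin(a),np.cos(a),0])
    p0=arm.current_ee_pos().copy();f0=arm.current_force();d=0.;log=[]
    z=p0[2]
    if fast>0: d=fast;arm.move_l(p0+by*sgn*d,feed=.03)
    while d<maxd:
        d+=step;arm.move_l(p0+by*sgn*d,feed=.03)
        e=(arm.current_ee_pos()-p0)@by*1000;f=(arm.current_force())@by
        log.append((round(float(e),2),round(float(f),1)))
        if abs(f)>thr and f*sgn<0: break
    return log
E
python3 - <<'E'
from rig import arm
from h import *
t=arm.current_t();a=np.radians(14.);q=[.485,-.1548,a]
arm.grip(.050)
p=arm.current_ee_pos();p[2]=.135;arm.move_l(p,feed=.15)
c=arm.get_calibration("wrist");im=arm.snapshot("wrist");cv2.imwrite("pics/w5.png",im[:,:,::-1]);np.savez("pics/w5.npz",**c)
P=b2w(q,[.100,-.0074,.135])[0];arm.move_to(P,Rd(a))
P[2]=.081;arm.move_l(P,Rd(a),feed=.12)
print(arm.current_force().round(1))
arm.grip(.010);print("w",arm.current_width(),arm.current_force().round(1))
print(slide(arm,-1,a,maxd=.006));s0=arm.current_ee_pos()
print(slide(arm,1,a,maxd=.018,fast=.004));s1=arm.current_ee_pos()
by=np.array([-np.sin(a),np.cos(a),0])
print("stroke",(s1-s0)@by*1000,arm.current_width(),arm.current_t()-t,arm.current_t())
E
```

```text
[-0.1 -0.8  0.2]
w 0.019874486107390916 [ 0.3 -1.6  5.7]
[(-0.93, 2.0), (-2.05, 0.7), (-3.12, 0.0), (-3.48, 5.2), (-3.57, 12.4)]
[(4.81, -0.6), (5.88, -2.0), (7.01, -1.6), (8.06, -1.9), (8.73, -4.7), (8.81, -11.5)]
stroke 8.814092061135629 0.019756476426646432 6.808299999999999 17.125
```

View pics/w5.png

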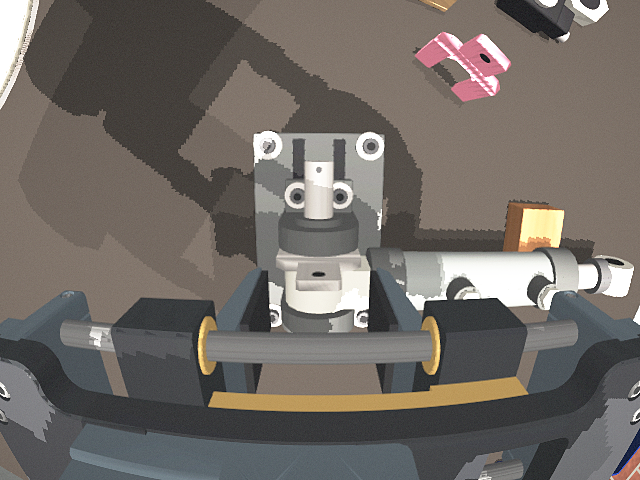

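Run:
```python
from rig import arm
from h import *
t=arm.current_t();a=np.radians(14.);q=np.array([.485,-.1548,a])
p=arm.current_ee_pos();d=p[:2]-q[:2];print("grip in frame",(np.array([np.cos(a)*d[0]+np.sin(a)*d[1],-np.sin(a)*d[0]+np.cos(a)*d[1]])*1000).round(2))
arm.grip(.050)
p=arm.current_ee_pos();p[2]=.14;arm.move_l(p,feed=.15)
P=b2w(q,[.0,-.010,.20])[0];arm.move_to(P,Rd(a))
arm.sleep(.15)
c=arm.get_calibration("wrist");im=arm.snapshot("wrist");cv2.imwrite("pics/w6.png",im[:,:,::-1]);np.savez("pics/w6.npz",**c)
cv2.imwrite("pics/w6c.png",cv2.resize(im[:,:,::-1][140:280,220:400],None,fx=4.4,fy=4.2,interpolation=cv2.INTER_CUBIC))
print(arm.current_ee_pos(),arm.current_t())
```

```text
grip in frame [100.25  -2.35]
[ 0.48776156 -0.16415098  0.19904697] 19.0417
```

View pics/w6.png

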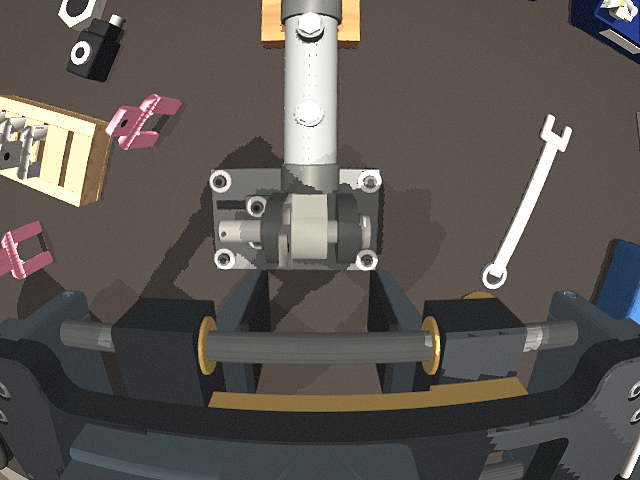

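View pics/w6c.png

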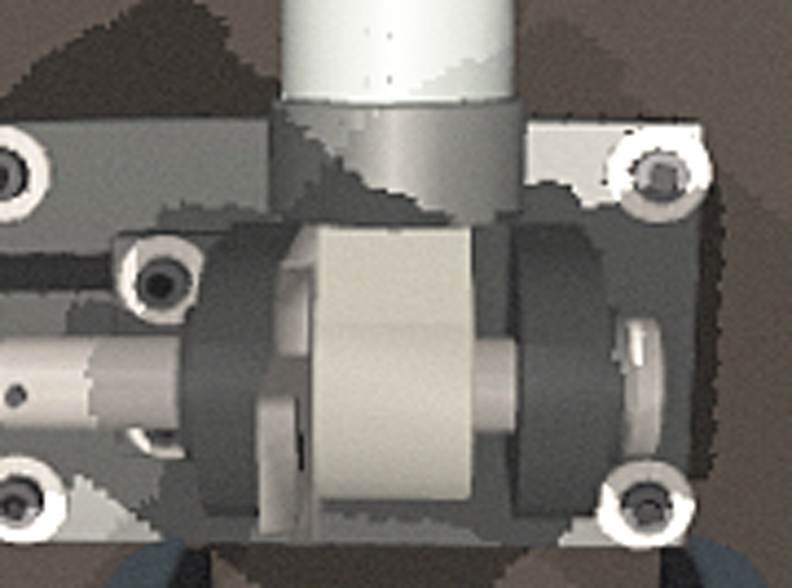

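Run:
```python
from h import *
w=dict(np.load("pics/w6.npz"))
meas(w,[.485,-.1548,np.radians(14.)],[("fix inner",(516,390),.083),("fix inner lo",(516,500),.060),("fix outer",(618,390),.083),("eye-",(471,390),.079),("eye+",(314,390),.079),("mov outer",(184,390),.083),("mov inner hidden",(260,390),.083),("tab-",(297,390),.116),("tab+",(259,400),.116),("base -y edge lo",(690,480),.012),("base -y hi",(700,140),.012),("baseR up",(700,122),.012)],(4.4,4.2),(220,140))
```

```text
fix inner [  5.7 -24. ]
fix inner lo [-24.  -25.5]
fix outer [  5.8 -42.6]
eye- [  4.7 -15.9]
eye+ [ 4.7 12.9]
mov outer [ 5.8 36.5]
mov inner hidden [ 5.7 22.5]
tab- [14.3 12.8]
tab+ [12.5 19. ]
base -y edge lo [-35.  -68.3]
base -y hi [ 47.2 -67.6]
baseR up [ 51.4 -67.5]
```

Gripper-feel and picture agree within ~0.8 mm: fixed-side gap ≈ 8.5 mm wide, centred near y = −21 mm; the eye is against shim 1. Fetching the second shim.

Run:
```python
from rig import arm
from h import *
t=arm.current_t()
Rr=Rd(np.radians(-6.2)+np.pi/2)
arm.move_to([.5018,.1453,.150],Rr)
arm.move_l([.5018,.1453,.092],Rr,feed=.1)
f=arm.current_force();print(f.round(1))
arm.grip(.015); print("w",arm.current_width(),arm.current_t()-t)
arm.move_l([.5018,.1453,.225],Rr,feed=.15)
print("w",arm.current_width(),arm.current_force().round(1),arm.current_t()-t)
a=np.radians(14.0);q=[.485,-.1548,a];Rb=Rd(a+np.pi/2)
p=b2w(q,[0,-.021,.225])[0];arm.move_to(p,Rb)
p[2]=.178;arm.move_l(p,Rb,feed=.12);arm.sleep(.1)
c=arm.get_calibration("wrist");im=arm.snapshot("wrist");cv2.imwrite("pics/w7.png",im[:,:,::-1])
np.savez("pics/w7.npz",**c)
print(p,arm.current_ee_pos().round(4),arm.current_t()-t)
cv2.imwrite("pics/w7c.png",cv2.resize(im[:,:,::-1][140:290,240:400],None,fx=5,fy=4,interpolation=cv2.INTER_CUBIC))
print(arm.current_t())
```

```text
[-0.3  0.3  0.5]
w 0.02521491688476869 2.4333000000000027
w 0.02526830852937525 [ 0.3  0.5 -1.4] 3.4665999999999997
[ 0.49008036 -0.17517621  0.178     ] [ 0.4906 -0.1752  0.1788] 5.375
24.4167
```

View pics/w7.png

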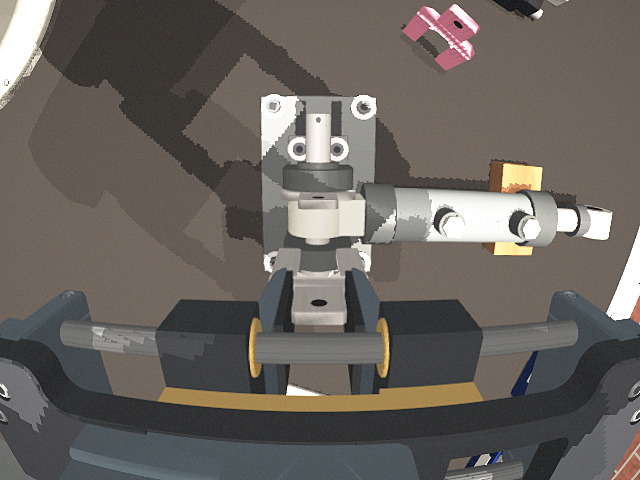

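View pics/w7c.png

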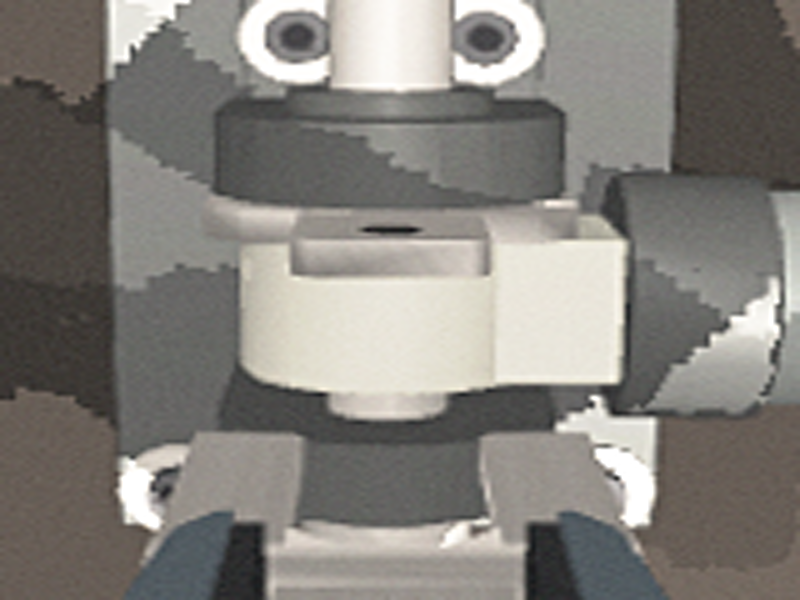

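Run:
```python
from h import *
w=dict(np.load("pics/w7.npz"))
meas(w,[.485,-.1548,np.radians(14.)],[("footL o",(193,434),.095),("footL i",(301,434),.095),("footR i",(482,434),.095),("footR o",(594,434),.095),
("mov inner",(390,206),.083),("mov outer",(390,120),.083),("eye-",(370,391),.079),("fix inner",(390,443),.083),("fix outer",(390,524),.083)],(5,4),(240,140))
```

```text
footL o [-28.2 -19.1]
footL i [-12.6 -19.1]
footR i [ 13.3 -19.1]
footR o [ 29.4 -19.1]
mov inner [ 0.1 20.3]
mov outer [ 0.1 35.9]
eye- [ -2.9 -15.5]
fix inner [  0.1 -24.5]
fix outer [  0.1 -40.7]
```

Run:
```python
from rig import arm
from h import *
t=arm.current_t()
a=np.radians(14.0);q=[.485,-.1548,a];by=np.array([-np.sin(a),np.cos(a),0])
p=b2w(q,[0,-.0198,.178])[0];arm.move_l(p,feed=.05);f0=arm.current_force()
for z in (.172,.169,.166,.163,.160,.156,.150):
    p[2]=z;arm.move_l(p,feed=.06)
    f=arm.current_force()-f0;print(z,arm.current_ee_pos().round(4),f.round(1),round(float(f@by),1))
    if np.linalg.norm(f)>7: print("contact");break
im=arm.snapshot("wrist");cv2.imwrite("pics/w8.png",im[:,:,::-1])
cv2.imwrite("pics/w8c.png",cv2.resize(im[:,:,::-1][140:290,240:400],None,fx=5,fy=4,interpolation=cv2.INTER_CUBIC))
print(arm.current_width(),arm.current_t())
```

```text
0.172 [ 0.4895 -0.1739  0.1715] [ 0.6 -0.3  0.5] -0.4
0.169 [ 0.4897 -0.174   0.1688] [ 0.5 -0.9  0.5] -1.0
0.166 [ 0.4897 -0.1739  0.1658] [ 1.4 -0.4 -0.3] -0.7
0.163 [ 0.4897 -0.174   0.1628] [ 1.  -0.6  0.9] -0.8
0.16 [ 0.4897 -0.174   0.1598] [ 0.3 -1.1  1.8] -1.1
0.156 [ 0.4896 -0.1739  0.1557] [ 0.6 -0.6  0.5] -0.8
0.15 [ 0.4895 -0.1739  0.1496] [-0.1 -0.7  0.7] -0.6
0.025377187306313085 26.4667
```

View pics/w8c.png

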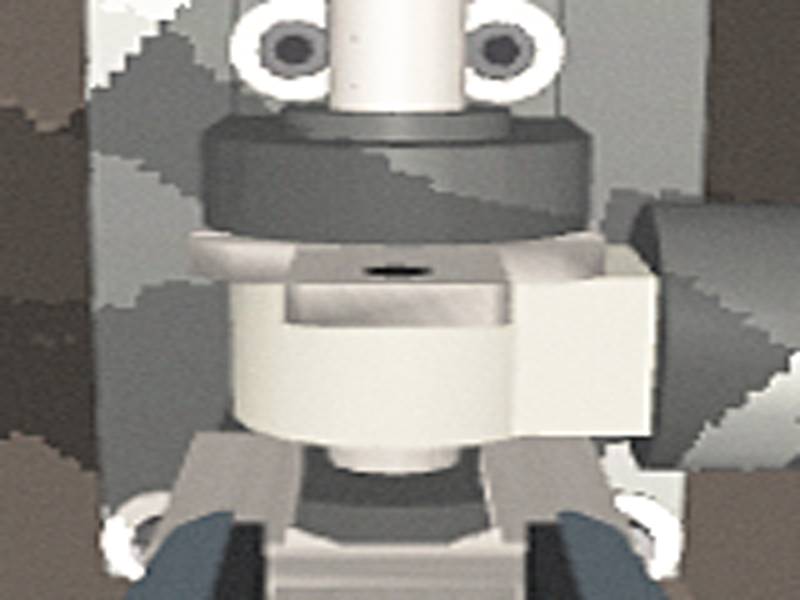

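No contact with the feet at z = 0.066, already below the rounded lug top there. Continuing down.

Run:
```python
from rig import arm
from h import *
a=np.radians(14.0);q=[.485,-.1548,a];by=np.array([-np.sin(a),np.cos(a),0])
p=b2w(q,[0,-.0198,.150])[0];f0=arm.current_force()
for z in (.140,.130,.118,.108,.100,.0975,.0962,.0952):
    p[2]=z;arm.move_l(p,feed=.06)
    f=arm.current_force()-f0;print(z,arm.current_ee_pos().round(4),f.round(1),round(float(f@by),1))
    if np.linalg.norm(f)>9: print("contact");break
im=arm.snapshot("wrist");cv2.imwrite("pics/w9.png",im[:,:,::-1])
cv2.imwrite("pics/w9c.png",cv2.resize(im[:,:,::-1][140:320,220:420],None,fx=4,fy=3.3,interpolation=cv2.INTER_CUBIC))
print(arm.current_width(),arm.current_t())
```

```text
0.14 [ 0.4895 -0.1739  0.1395] [-0.5 -0.8  0.1] -0.7
0.13 [ 0.4895 -0.1739  0.1296] [-0.9 -0.4 -0.9] -0.2
0.118 [ 0.4895 -0.1739  0.1176] [-1.9 -0.5 -1.2] 0.0
0.108 [ 0.4895 -0.1739  0.1076] [-0.1  1.2 -0.7] 1.2
0.1 [ 0.4895 -0.1739  0.0996] [-1.5 -0.3 -0.7] 0.0
0.0975 [ 0.4897 -0.174   0.0974] [-1.1  0.  -0.4] 0.3
0.0962 [ 0.4899 -0.1741  0.0963] [-0.7  0.3  0. ] 0.4
0.0952 [ 0.4902 -0.1744  0.096 ] [-4.9 -1.1 17.1] 0.1
contact
0.02517688287907593 28.85
```

View pics/w9c.png

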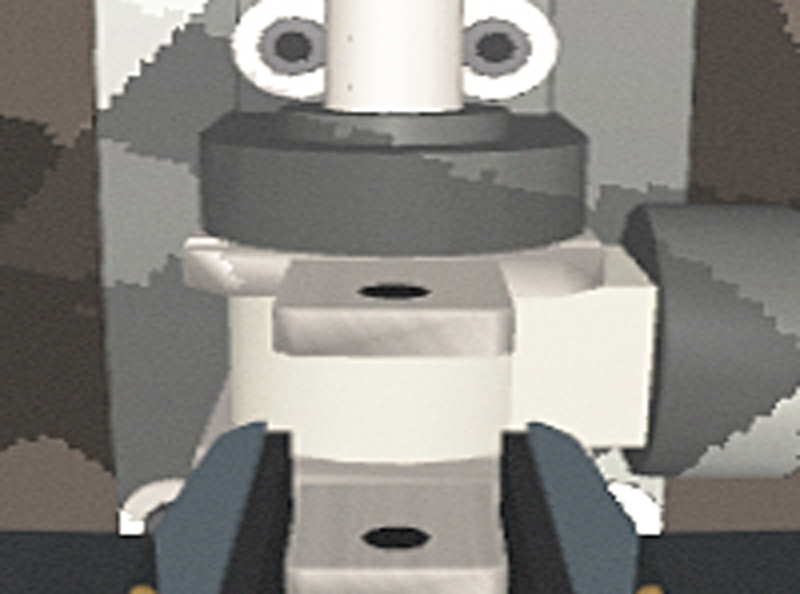

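Run:
```python
from rig import arm
from h import *
t=arm.current_t();a=np.radians(14.);q=[.485,-.1548,a]
arm.grip(.050)
p=arm.current_ee_pos();p[2]=.14;arm.move_l(p,feed=.15)
P=b2w(q,[.100,-.0020,.14])[0];arm.move_to(P,Rd(a))
P[2]=.081;arm.move_l(P,Rd(a),feed=.12)
arm.grip(.010);print("w",arm.current_width(),arm.current_force().round(1))
print(slide(arm,1,a,maxd=.005,step=.0007,thr=6));s0=arm.current_ee_pos()
print(slide(arm,-1,a,maxd=.010,step=.0007,thr=6));s1=arm.current_ee_pos()
by=np.array([-np.sin(a),np.cos(a),0])
print("stroke",(s1-s0)@by*1000)
# relax
arm.move_l(arm.current_ee_pos()+by*.0012,feed=.03);print(arm.current_force().round(1))
arm.grip(.050)
p=arm.current_ee_pos();p[2]=.14;arm.move_l(p,feed=.15)
P=b2w(q,[.0,-.005,.21])[0];arm.move_to(P,Rd(a));arm.sleep(.15)
im=arm.snapshot("wrist");cv2.imwrite("pics/w10.png",im[:,:,::-1])
cv2.imwrite("pics/w10c.png",cv2.resize(im[:,:,::-1][140:280,220:400],None,fx=4.4,fy=4.2,interpolation=cv2.INTER_CUBIC))
for n in("scene","side"):
    cv2.imwrite(f"pics/{n}10.png",arm.snapshot(n)[:,:,::-1])
print(arm.current_t())
```

```text
w 0.020008201971760394 [-0.1 -4.4  3.5]
[(0.05, -7.3)]
[(-0.72, -1.2), (-1.15, 2.3), (-1.91, 3.3), (-2.69, 4.6), (-2.74, 8.7)]
stroke -2.7434602591664876
[-1.2  1.8  1.3]
36.4333
```

View pics/w10c.png

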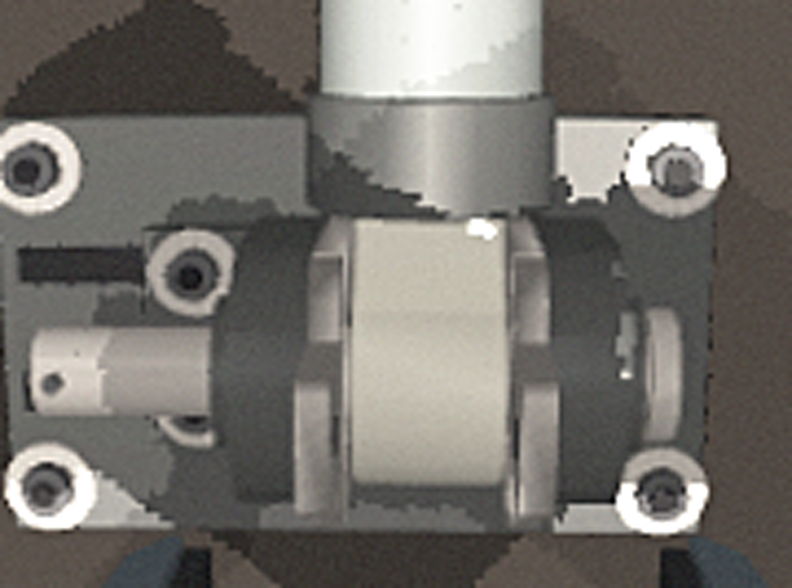

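View pics/side10.png

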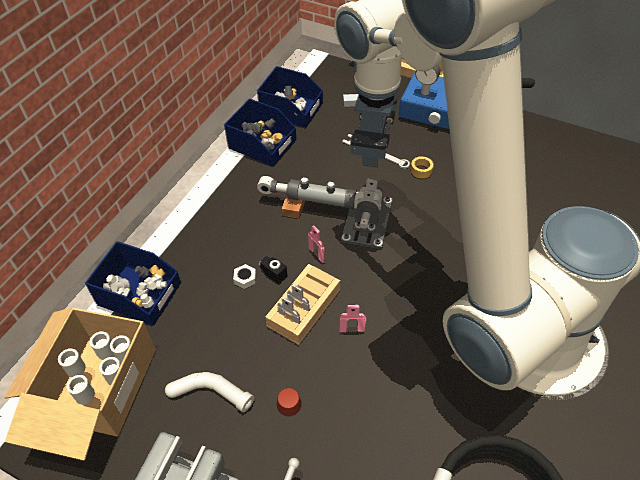

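View pics/scene10.png

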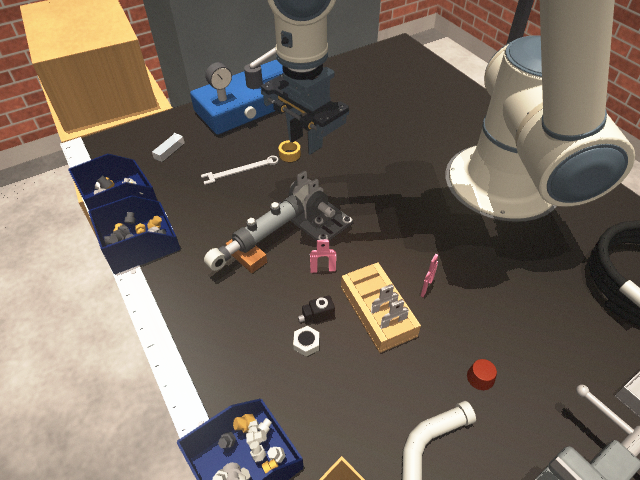

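Wrist view: one shim stands upright on each side of the eye, tabs at columns ~313 and ~537. Scene and side views: two spares in the rack, everything else where it was. Handing in.

Run:
```python
from rig import arm
print(arm.current_force().round(1),arm.current_ee_pos().round(3)); arm.sign_off(); print(arm.current_t())
```

```text
[-0.4 -0.6 -0. ] [ 0.486 -0.159  0.209]
the job is handed in; nothing more can be done
the job is handed in; nothing more can be done
```

I put two shims over the pin, one on each side of the eye, and handed the job in at about 36 s with the arm clear of everything.

- **Seating:** Each shim met the base at a TCP height of 0.096 m, which is the home height. They stand upright in the last wrist picture.
- **Play:** With one shim in, the eye's stroke felt like about 8.8 mm, so a second shim fitted. With both in, I felt 2.7 mm stop to stop, including a little arm give. A third 6 mm shim has no room.
- **Surroundings:** The two spare shims still stand in the rack. The pink look-alikes and the other things on the bench look unmoved in the scene and side pictures.
- **Disagreement between checks:** Camera and touch differed by about 0.8 mm on where the fixed-side gap lay. The second shim also read about 1 mm off centre in the grip. I shifted it 1.2 mm before lowering, and it went in without side contact.

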